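Set out the bench for a weighing and titration

TASK

Set out the lab bench: stand the conical flask in the middle of the stirrer's round plate, the large amber bottle in the middle of the cork mat between the stirrer and the balance, and the small amber bottle in the middle of the cork mat in front of the balance (the robot's side of it). Stand the porcelain crucible in the middle of the balance pan and put its lid squarely on top of it, knob up. Put everything down gently, upright, do not drop or knock over any of it, and leave the wash bottle where it stands.

Things in the scene. Friction and masses are not known exactly. Their poses are not given: they have to be found in the camera images.
- flask_mid (a point): Stoppered conical flask of clear glass, loose, upright, 140 mm high with its white stopper, about 0.18 kg. The point is on its axis, half-way up, 70 mm above its underside. Base 80 mm in diameter, narrowing straight to a cylindrical neck 34 mm in diameter that runs from 85 to 128 mm above the underside; lip 38 mm in diameter at 125 to 128 mm (look only); stopper 30 mm in diameter above it. Best grasped by the neck. Its z axis points up; its heading does not matter.
- large_bottle_mid (a point): The large amber glass bottle with paper label and black screw cap, loose, upright, 130 mm high, about 0.25 kg. The point is on its axis, half-way up, 65 mm above its underside. Body 58 mm in diameter up to 86 mm, shoulder to 102 mm, black cap 34 mm in diameter from 104 to 130 mm above the underside. The cap is fixed tight and can be used for grasping. Its z axis points up; its heading does not matter.
- small_bottle_mid (a point): The small amber glass bottle with paper label and black screw cap, loose, upright, 76 mm high, about 0.09 kg. The point is on its axis, half-way up, 38 mm above its underside. Body 40 mm in diameter up to 42 mm, shoulder to 58 mm, cap 22 mm in diameter from 60 to 76 mm above the underside. Its z axis points up; its heading does not matter.
- crucible_mid (a point): White porcelain crucible, a plain open cup without handle, loose, upright, 55 mm high, about 0.06 kg. The point is on its axis, half-way up, 27.5 mm above its underside. Outer diameter 42 mm at the foot, 47 mm at 20 mm height, 50 mm at the rim; wall 4 mm. Its z axis points up; its heading does not matter.
- lid_mid (a point): White porcelain lid of the crucible, loose, lying knob up on the bench: a flat disc 56 mm in diameter and 6 mm thick with, in its middle, an upright cylindrical knob 16 mm in diameter and 22 mm tall; 28 mm high in all, about 0.035 kg. The point is on its axis, half-way up, 14 mm above its flat underside. It simply lies on the crucible's rim: nothing locates it. Its z axis points up; its heading does not matter.
- stirrer_plate (a point): Magnetic stirrer, fixed: a low white box 170 x 130 mm with a round white plate 116 mm in diameter and, towards the robot, a black knob and a small display. The point is the centre of the plate's top face, 42 mm above the bench. The box reaches 105 mm towards the robot from this point, 65 mm away from the robot and 65 mm to either side; box top at 36 mm, knob top at 44 mm. z up, -x towards the robot, turned by up to 7 degrees. It may stand left or right of the balance.
- balance_pan (a point): Laboratory balance, fixed: a low grey box 170 x 140 mm with a round steel pan 110 mm in diameter and, towards the robot, a black display panel. The point is the centre of the pan's top face, 42 mm above the bench. The box reaches 105 mm towards the robot from this point, 65 mm away from the robot and 70 mm to either side; box top at 37 mm. The pan does not give. z up, -x towards the robot, turned by up to 7 degrees.
- mat_between_top (a point): Round cork mat, fixed, 80 mm in diameter and 5 mm thick, lying between the stirrer and the balance. The point is the centre of its top face, 5 mm above the bench.
- mat_front_top (a point): Round cork mat like the other, fixed, 80 mm in diameter and 5 mm thick, lying in front of the balance, on the robot's side of it. The point is the centre of its top face, 5 mm above the bench.
- wash_bottle_mid (a point): Bystander, not to be moved: loose white plastic wash bottle with a blue cap and a bent spout, standing in front of the stirrer. The point is on its axis, 70 mm above its underside. Body 60 mm in diameter, cap top at 135 mm; the spout rises to 178 mm and reaches about 58 mm from the axis, roughly towards the robot (its -x).
Mind the look-alikes: they are no part of the job. Leave any green look-alike of the part that bears small_bottle_mid alone.

How it is judged:
By the outcome, as a careful person would: the job done as asked, in the order asked, and still so for the second after the job is handed in, with the robot touching nothing.
It also fails if it takes over 144 s, if anything falls off the work surface, if the arm or the gripper's body presses on something with over 40 N, if the wrist force passes 120 N, or if a joint passes its speed limit or range.

ROBOT

A 6-joint arm with a two-finger parallel gripper is mounted at the origin on the work surface. World frame = base frame: x ahead of the robot, y to its left, z up, the work surface at z = 0. Lengths are in mm, angles in degrees, forces in N, time in s.
With the tool pointing down it reaches from about 350 to 850 mm from the base axis. Payload 8.1 kg.
Tool frame: the origin (TCP) lies midway between the tips of the shut fingers; the grasp point (between the pads) lies 19 mm behind it (r.pinch_z is the distance from the TCP to the grasp point, in mm); z points along the fingers, y is the line along which they close (so a half turn about z gives the same grasp; the last joint's range is limited). The gripper opens to 85 mm and grips with 20 to 120 N. Pads are 22 mm wide; open, the fingers measure 114 mm over their backs; the gripper's body (76 mm by 85 mm) begins 54 mm behind the grasp point. The pads swing forward as they close: fully open they stand 13 mm farther back than shut.
Start: joints at [63.919, 7.471, 85.268, -0, 87.261, -4.893], TCP at [216.836, 559.453, 231.292] pointing down, gripper open.
Joint ranges: [-169.43, 169.43], [-51.17, 129.36], [1.28, 143.12], [-76.62, 256.62], [0, 156.53], [-152.29, 152.29]. Speed limits (degrees/s): [136.94, 136.94, 159.86, 180, 180, 180].

INTERFACE

Orientations are given as [roll, pitch, yaw] about the fixed x, y, z axes, in that order (R = Rz(yaw) Ry(pitch) Rx(roll)).
In Python, from bench import sensors, optics, job, r gives the robot as it stands.
- The arm moves only by the tool play_rows, never from a script. Its argument "motion" is a list that holds one entry, the list of rows, each a list of 6 numbers: the shift along the tool's x, y, z in cm, then the turn, a rotation vector about the tool's x, y, z in degrees. In form: [[[x, y, z, ax, ay, az], ...]]. A call has 1 to 5 rows; each row is the pose to reach, as a shift and turn from the pose commanded when the call began, along the tool's axes at that moment; what a row does not reach only later rows make up. A row lasts 1/10 s, in which the tool goes at most 50 mm and 8.59 degrees, less where a joint would pass 70% of its speed; a pose out of reach is approached as far as the arm can. A call with a gripper value outside its range is refused whole. "jaw" is the opening, from 0 (shut) to 1 (fully open), set as the call begins (left out, the last holds). The fingers move at their own pace and stop on an object; "squeeze" is the grip in N (left out, the last holds). Time passes only in rows, so rows that repeat a pose let the fingers close. It gives the time, the measured TCP pose, the force, the opening and the grip force at its end, in the units of the state.
- sensors.sense(): the state, without advancing time (a new reading comes with each control period).
- optics.snapshot(name): name is "side" or "top"; returns a dict with "pixels" (480x640x3 uint8, red, green, blue), "mtx" (3x3 intrinsics, pixels), "R" (3x3) and "t" (3): a world point X has camera coordinates R X + t. Camera axes: x right, y down, z forward; pixel columns grow to the right and rows downward; lengths in mm; the calibration is good to about 2 mm. A picture is of the moment at which its call begins. There is no depth.
- job.hand_in(): hands the job in; it is judged then, once.
The state is a dict: "time": time; "joint_pos": joint angles; "qd": joint speeds; "joint_efforts": joint torques, N m; "tool_pos": TCP position; "tcp_rot": TCP orientation; "ft_force": force on the tool from outside, world axes, zero at the start; "wrist_torque": the same for the moment, N m; "finger_gap": finger opening in mm; "grip_force": force on a finger pad.
Only numpy, scipy, OpenCV 4.12 (cv2) and the standard library are available. Lean on these libraries where they do the work, as an engineer would, in place of code of your own. Each camera call takes 0.05 s, during which the arm holds its last target. There are 200 camera calls.

## Working session

There is one attempt and no reset: what is moved stays moved. The work goes in short steps, Python scripts to look and compute and a tool call to move; the robot and the scene stay as the last step left them, time stands still between calls to the robot, and variables do not carry over. Pictures are saved under pics/ and viewed, at most 14 in all, crops included, and the job is handed in when it is done.

Besides the shell and the picture viewer there is one more tool, called after ">>>" as name(argument=value, ...), one argument or row to a line, values as JSON. play_rows: Moves the arm, as the interface text tells. Its arguments: {"type":"object","properties":{"motion":{"type":"array","items":{"type":"array","items":{"type":"array","items":{"type":"number"}}}},"jaw":{"type":"number"},"squeeze":{"type":"number"}},"required":["motion"]}

```bash
mkdir -p pics; ls; python3 - <<'E'
from bench import sensors, optics, job, r
import cv2
for n in("side","top"):
    s=optics.snapshot(n); cv2.imwrite(f"pics/{n}0.png",s["pixels"][:,:,::-1]); print(n,s["mtx"].round(1).tolist(),s["R"].round(3).tolist(),s["t"].round(1).tolist())
print(sensors.sense())
E
```

```text
pics
side [[529.5, 0.0, 323.7], [0.0, 529.5, 243.4], [0.0, 0.0, 1.0]] [[0.959, -0.283, 0.012], [-0.145, -0.528, -0.837], [0.243, 0.801, -0.547]] [-501.8, 132.3, 1025.6]
top [[442.8, 0.0, 320.4], [0.0, 442.8, 237.8], [0.0, 0.0, 1.0]] [[-0.028, -0.999, -0.031], [-0.997, 0.03, -0.074], [0.075, 0.028, -0.997]] [28.2, 555.3, 867.9]
{'time': 0.1, 'joint_pos': array([ 6.39189094e+01,  7.51162386e+00,  8.53236124e+01,  1.16451884e-03,
        8.72597346e+01, -4.89500726e+00]), 'qd': array([ 0.03653548, -0.04721243, -0.17757542,  0.01325261,  0.03234365,
        0.02645786]), 'joint_efforts': array([ 1.07013580e-03, -5.70949888e+01, -5.01941836e+01, -2.66011320e-04,
        8.15120788e-03,  6.24863446e-05]), 'tool_pos': array([216.61537216, 559.01163724, 230.33503646]), 'tcp_rot': array([-1.79905475e+02, -9.26271773e-03,  1.58813852e+02]), 'ft_force': array([-0.97956318, -0.17854916,  0.04740782]), 'wrist_torque': array([ 0.00795013, -0.05594617, -0.03086744]), 'grip_force': 0.0, 'finger_gap': 85.39403723142772}
```

View pics/side0.png

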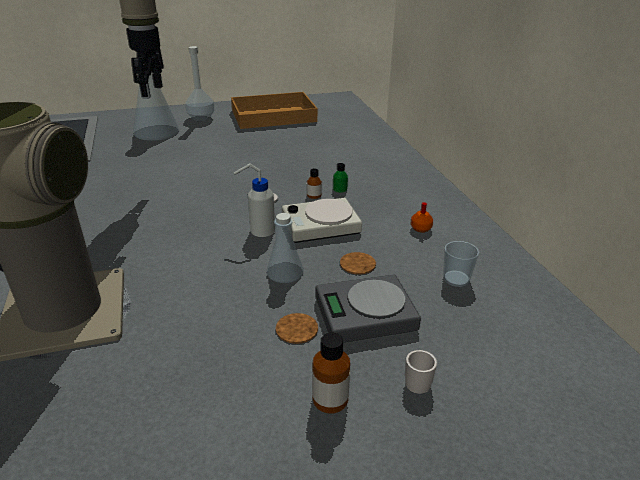

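View pics/top0.png

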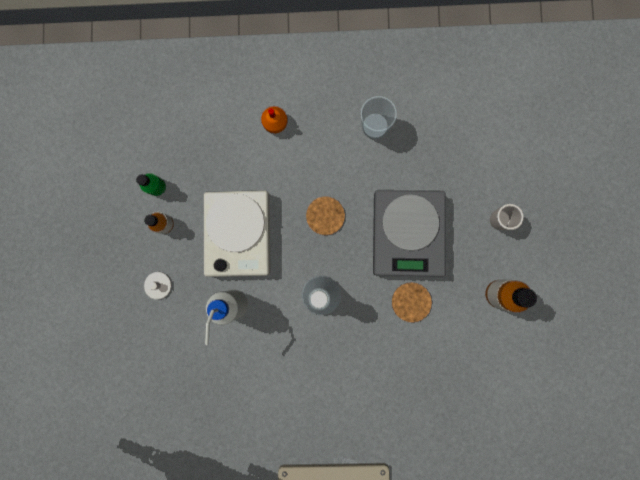

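The side view shows the stoppered flask (284,245), large amber bottle (331,375), crucible (420,372), mats (358,263) and (297,328), and wash bottle (262,207). In the top view: small amber cap (152,219), green look-alike (143,180), lid (158,286), flask stopper (319,298), large bottle cap (525,297), crucible rim (510,217), mats (326,216) and (412,302), plate (236,223), pan (411,222).

Candidates for the small bottle are amber (152,219) and green (143,180); the amber one fits. For the flask they are (284,245) in the side view and the much bigger background flasks at (155,110) and (200,100); the stoppered 140 mm one fits. I'll measure and make a crop.

```bash
cat > h.py <<'E'
from bench import sensors, optics, job, r
import cv2, numpy as np
def ray(s,uv,z):
    d=s["R"].T@np.linalg.inv(s["mtx"])@np.array([uv[0],uv[1],1.]); c=-s["R"].T@s["t"]
    return c+d*(z-c[2])/d[2]
def proj(s,X):
    p=s["mtx"]@(s["R"]@np.array(X,float)+s["t"]); return p[:2]/p[2]
def blob(s,box,f):
    """box x0,y0,x1,y1; f(hsv)->mask ; largest blob: centre of ellipse fit, axes"""
    x0,y0,x1,y1=box; im=s["pixels"][y0:y1,x0:x1]; hsv=cv2.cvtColor(im,cv2.COLOR_RGB2HSV).astype(int)
    m=f(hsv[...,0],hsv[...,1],hsv[...,2]).astype(np.uint8)
    cs,_=cv2.findContours(m,cv2.RETR_EXTERNAL,cv2.CHAIN_APPROX_NONE); c=max(cs,key=cv2.contourArea)
    e=cv2.fitEllipse(cv2.convexHull(c)); return np.array(e[0])+[x0,y0],e[1]
dark=lambda h,s,v:v<45
white=lambda h,s,v:(v>150)&(s<60)
cork=lambda h,s,v:(s>110)&(v>70)
def delta(goal_xyz):
    """tool-frame shift in cm from the present measured pose to a world TCP point"""
    from scipy.spatial.transform import Rotation as Ro
    st=sensors.sense(); R=Ro.from_euler("xyz",st["tcp_rot"],degrees=True)
    return R.inv().apply(np.array(goal_xyz)-st["tool_pos"])/10
E
cat > m.py <<'E'
from h import *
T=optics.snapshot("top");S=optics.snapshot("side")
def go(n,s,box,f,z):
    try: c,a=blob(s,box,f); print(n,c.round(1),np.round(a,1),ray(s,c,z).round(1))
    except Exception as e: print(n,e)
go("plate T",T,(206,190,266,254),lambda h,s,v:(v>205)&(s<60),42)
go("mat_btw",T,(300,190,352,243),cork,5); go("mat_front",T,(386,276,438,330),cork,5)
go("mat_btw S",S,(335,248,380,278),cork,5); go("mat_front S",S,(270,308,319,346),cork,5)
go("cap L",T,(512,286,540,310),dark,130); go("cap small",T,(140,208,162,231),dark,76)
go("stopper",T,(303,284,335,313),lambda h,s,v:v>170,140)
go("cruc",T,(490,198,530,238),white,55)
go("lid",T,(138,268,178,304),white,6)
go("pan",T,(380,192,442,252),lambda h,s,v:v>105,42)
go("pan S",S,(345,275,410,320),lambda h,s,v:v>105,42)
go("plate S",S,(303,197,356,226),lambda h,s,v:v>190,42)
go("cap L S",S,(315,332,350,360),dark,117); go("cap small S",S,(305,165,325,182),dark,68)
go("cruc S",S,(400,345,440,395),white,55)
go("stopper S",S,(270,208,297,226),lambda h,s,v:v>150,134)
im=np.vstack([cv2.resize(T["pixels"][165:310,130:280],None,fx=4,fy=4,interpolation=cv2.INTER_CUBIC)])
cv2.imwrite("pics/crop.png",im[:,:,::-1])
E
python3 m.py
```

```text
plate T max() iterable argument is empty
mat_btw [325.1 215.5] [37.5 38.1] [602.7   1.6   5. ]
mat_front [411.4 301.9] [38.4 39.6] [ 422.4 -166.7    5. ]
mat_btw S [357.5 262.6] [21.4 35.5] [599.9  -2.4   5. ]
mat_front S [296.3 327.5] [29.  42.1] [ 419.4 -170.1    5. ]
cap L [524.  297.3] [18.8 24.4] [ 434.5 -338.4  130. ]
cap small [151.3 220.3] [ 9.9 12.5] [595.  332.8  76. ]
stopper [318.3 299.1] [15.9 16.5] [441.2  15.2 140. ]
cruc [509.9 216.1] [24.8 25.8] [ 584.  -352.5   55. ]
lid [156.7 285.1] [26.3 27. ] [470.  350.6   6. ]
pan [410.2 221.9] [55.6 56.5] [ 580.1 -164.8   42. ]
pan S [376.3 297.1] [35.5 56.9] [ 577.2 -168.6   42. ]
plate S [345.5 216.1] [ 2.8 10.9] [617.6 137.8  42. ]
cap L S [334.6 343.5] [27.7 35.9] [ 438.2 -340.4  117. ]
cap small S [314.  172.5] [ 8.4 10. ] [594.4 335.   68. ]
cruc S [421.1 360.6] [21.3 30.5] [ 581.4 -354.5   55. ]
stopper S [287.4 216.4] [15.  26.2] [449.9  18.5 134. ]
```

View pics/crop.png

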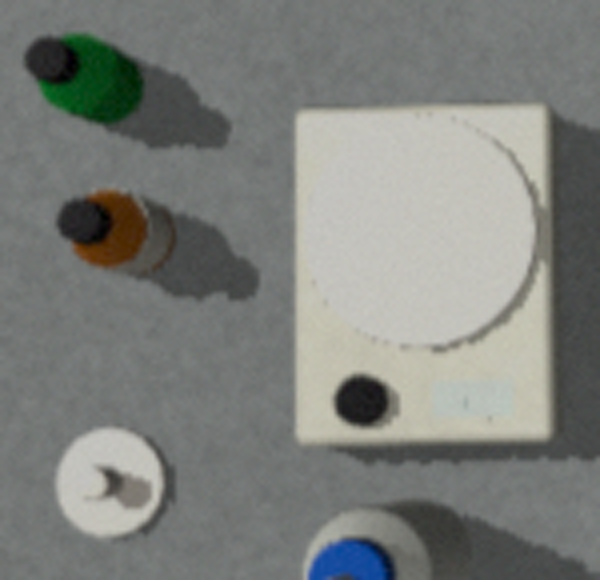

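Crop: the amber bottle with paper label has its cap at crop (85,220), i.e. full (151,220), and the green look-alike is at crop (52,60), i.e. (143,180). The amber one is the target. The plate centre is at crop (424,232), i.e. full (235.7,222.8). Moving.

>>> play_rows(
  motion=[
    [[-3.5,-3.6,0,0,0,-4.2],[-7,-7.1,0,0,0,-8.5],[-10.6,-10.7,0,0,0,-12.7],[-14.1,-14.2,0,0,0,-17],[-17.6,-17.8,0,0,0,-21.2]],
  ],
  jaw=1,
  squeeze=30,
)

```text
time: 0.7
tool_pos: [316.6, 328.7, 231.1]
tcp_rot: [-180.0, 0.0, -179.8]
ft_force: [1.0, 0.2, 0.4]
finger_gap: 85.4
grip_force: 0.0
```

```bash
python3 - <<'E'
from h import *
T=optics.snapshot("top")
print("plate",ray(T,(235.7,222.8),42).round(1)); c,a=blob(T,(195,292,232,322),lambda h,s,v:(h>100)&(h<130)&(s>120)); print("wash",ray(T,c,135).round(1))
st=sensors.sense();print(st["tool_pos"].round(1),st["tcp_rot"].round(1),st["joint_pos"].round(1),delta((440,13,231)).round(2))
E
```

```text
plate [589.1 178.1  42. ]
wash [427.9 192.  135. ]
[319.5 322.9 231. ] [-1.797e+02  1.000e-01 -1.796e+02] [ 39.  -15.6 107.3  -0.3  88.4 -51.4] [-11.82 -31.07   0.15]
```

>>> play_rows(
  motion=[
    [[-2,-4.4,0,0,0,0],[-4,-8.8,0,0,0,0],[-6,-13.2,0,0,0,0],[-8,-17.6,0,0,0,0],[-10,-22,0,0,0,0]],
  ],
)

```text
time: 1.25
tool_pos: [416.8, 108.7, 231.4]
tcp_rot: [180.0, 0.0, -180.0]
ft_force: [0.8, 0.7, -0.5]
finger_gap: 85.6
grip_force: 0.0
```

>>> play_rows(
  motion=[
    [[-1,-3,0,0,0,0],[-2,-6,0,0,0,0],[-2.2,-8,0,0,0,0],[-2.2,-8.8,0,0,0,0],[-2.2,-8.8,0,0,0,0]],
  ],
)

```text
time: 1.75
tool_pos: [438.3, 22.0, 231.2]
tcp_rot: [180.0, -0.0, 179.9]
ft_force: [-1.6, 0.9, 0.5]
finger_gap: 86.0
grip_force: 0.0
```

```bash
python3 - <<'E'
from h import *
T=optics.snapshot("top");S=optics.snapshot("side")
st=sensors.sense();print(st["tool_pos"].round(1),st["tcp_rot"].round(2),st["finger_gap"])
p=st["tool_pos"]+[0,0,13]
print(proj(T,p),proj(S,p))
a=cv2.resize(T["pixels"][200:340,250:390],(560,560));b=cv2.resize(S["pixels"][110:300,200:390],(560,560))
cv2.imwrite("pics/g1.png",np.hstack([a,b])[:,:,::-1][:, :, :][:, ::1][::1] if 0 else cv2.resize(np.hstack([a,b]),(800,400))[:,:,::-1])
E
```

```text
[438.3  23.2 231.2] [ 1.7997e+02 -1.0000e-02 -1.7998e+02] 85.55590015054943
[310.52386935 305.76948742] [279.42765145 166.35739785]
```

View pics/g1.png

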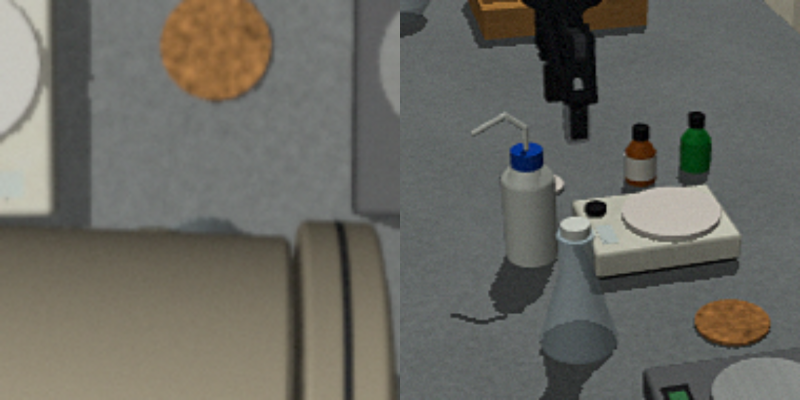

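The crop shows the gripper finger tips at about side (284,174), close to the projected TCP, and the flask stopper at about side (283,218). I'll descend over the flask neck.

>>> play_rows(
  motion=[
    [[-0.2,-0.9,2,0,0,0],[-0.2,-0.9,5,0,0,0],[-0.2,-0.9,8,0,0,0],[-0.2,-0.9,11,0,0,0],[-0.2,-0.9,12.6,0,0,0]],
  ],
)

```text
time: 2.35
tool_pos: [438.7, 15.0, 102.5]
tcp_rot: [180.0, -0.2, -179.9]
ft_force: [-0.3, 0.0, -0.5]
finger_gap: 85.4
grip_force: 0.0
```

>>> play_rows(
  motion=[
    [[0,0,0.8,0,0,0],[0,0,1.5,0,0,0],[0,0,1.5,0,0,0],[0,0,1.5,0,0,0],[0,0,1.5,0,0,0]],
  ],
)

```text
time: 2.85
tool_pos: [441.3, 13.5, 91.4]
tcp_rot: [-180.0, 0.1, -180.0]
ft_force: [-0.4, 0.5, 0.2]
finger_gap: 85.4
grip_force: 0.0
```

>>> play_rows(
  motion=[
    [[0,0,0,0,0,0],[0,0,0,0,0,0],[0,0,0,0,0,0],[0,0,0,0,0,0],[0,0,0,0,0,0]],
  ],
  jaw=0,
  squeeze=25,
)

```text
time: 3.35
tool_pos: [440.6, 13.6, 90.5]
tcp_rot: [180.0, 0.0, -180.0]
ft_force: [0.1, 0.7, 2.1]
finger_gap: 33.2
grip_force: 24.9
```

```bash
python3 - <<'E'
from h import *
S=optics.snapshot("side")
st=sensors.sense();print(st["tool_pos"].round(1),st["tcp_rot"].round(2),st["finger_gap"],st["grip_force"],st["ft_force"].round(1))
cv2.imwrite("pics/g2.png",cv2.resize(S["pixels"][150:300,210:360],(600,600),interpolation=cv2.INTER_CUBIC)[:,:,::-1])
E
```

```text
[440.6  13.6  90.5] [ 1.7999e+02  2.0000e-02 -1.7999e+02] 33.05503292431578 24.95113449578639 [0.2 1.5 1.9]
```

View pics/g2.png

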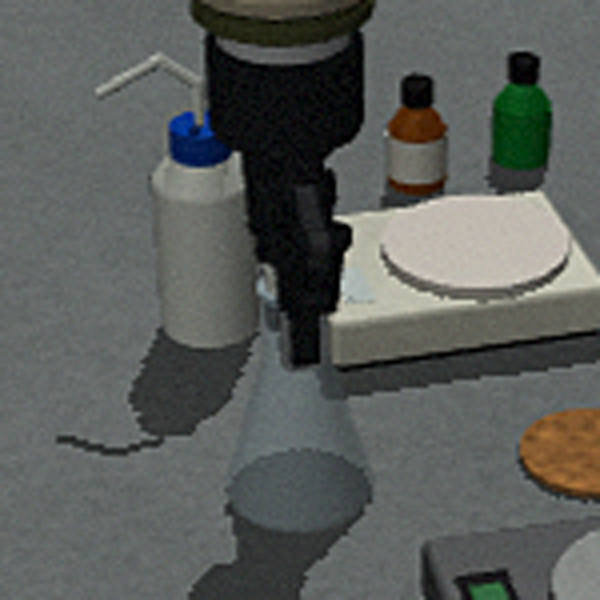

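The flask is gripped by the neck at crop (305,330), gap 33 mm, and it stands upright. Lift and carry.

>>> play_rows(
  motion=[
    [[0,0,-1,0,0,0],[0,0,-3,0,0,0],[0,0,-5,0,0,0],[0,0,-7.5,0,0,0],[0,0,-9,0,0,0]],
  ],
)

```text
time: 3.9
tool_pos: [441.0, 13.3, 182.5]
tcp_rot: [-180.0, 0.1, -180.0]
ft_force: [0.9, -0.6, -2.4]
finger_gap: 33.2
grip_force: 25.3
```

>>> play_rows(
  motion=[
    [[-2,2.2,0,0,0,0],[-5,5.5,0,0,0,0],[-8,8.8,0,0,0,0],[-11,12.2,0,0,0,0],[-13.5,15,0,0,0,0]],
  ],
)

```text
time: 4.4
tool_pos: [576.4, 165.3, 179.9]
tcp_rot: [-180.0, -0.0, -180.0]
ft_force: [0.4, -1.3, -0.8]
finger_gap: 33.2
grip_force: 25.4
```

>>> play_rows(
  motion=[
    [[-0.8,0.9,0,0,0,0],[-1.2,1.3,0,0,0,0],[-1.2,1.3,0,0,0,0],[-1.2,1.3,1,0,0,0],[-1.2,1.3,2,0,0,0]],
  ],
)

```text
time: 4.9
tool_pos: [587.1, 175.6, 159.9]
tcp_rot: [-180.0, 0.0, 180.0]
ft_force: [-1.0, 0.6, -3.0]
finger_gap: 33.2
grip_force: 25.5
```

>>> play_rows(
  motion=[
    [[0,0,0.7,0,0,0],[0,0,1.4,0,0,0],[0,0,1.9,0,0,0],[0,0,2.2,0,0,0],[0,0,2.2,0,0,0]],
  ],
)

```text
time: 5.4
tool_pos: [587.1, 176.4, 137.8]
tcp_rot: [-180.0, -0.0, -180.0]
ft_force: [-0.3, 0.3, -2.1]
finger_gap: 33.3
grip_force: 25.5
```

```bash
python3 - <<'E'
from h import *
print(delta((587.5,176.3,132.5)).round(2),sensors.sense()["finger_gap"],sensors.sense()["ft_force"])
E
```

```text
[-0.04 -0.01  0.53] 33.32874026148994 [-0.28927137  0.34674999 -2.14649651]
```

>>> play_rows(
  motion=[
    [[0,0,0.15,0,0,0],[0,0,0.3,0,0,0],[0,0,0.4,0,0,0],[0,0,0.45,0,0,0],[0,0,0.45,0,0,0]],
  ],
)

```text
time: 5.9
tool_pos: [587.4, 176.5, 133.8]
tcp_rot: [-180.0, -0.0, -180.0]
ft_force: [-0.0, 0.4, -1.9]
finger_gap: 33.5
grip_force: 25.5
```

>>> play_rows(
  motion=[
    [[0,0,0.03,0,0,0],[0,0,0.06,0,0,0],[0,0,0.1,0,0,0],[0,0,0.1,0,0,0]],
  ],
)

```text
time: 6.3
tool_pos: [587.3, 176.5, 132.7]
tcp_rot: [-180.0, -0.0, -180.0]
ft_force: [-0.5, -0.3, -2.7]
finger_gap: 33.5
grip_force: 25.5
```

>>> play_rows(
  motion=[
    [[0,0,0.04,0,0,0],[0,0,0.08,0,0,0],[0,0,0.1,0,0,0],[0,0,0.1,0,0,0]],
  ],
)

```text
time: 6.7
tool_pos: [587.7, 176.6, 132.6]
tcp_rot: [180.0, 0.0, -180.0]
ft_force: [-3.6, -1.2, 6.5]
finger_gap: 33.3
grip_force: 26.0
```

>>> play_rows(
  motion=[
    [[0,0,0.03,0,0,0],[0,0,0.05,0,0,0],[0,0,0.05,0,0,0]],
  ],
)

```text
time: 7.0
tool_pos: [587.8, 176.7, 132.6]
tcp_rot: [180.0, 0.1, -180.0]
ft_force: [-4.4, -0.4, 9.1]
finger_gap: 33.5
grip_force: 26.3
```

>>> play_rows(
  motion=[
    [[0,0,-0.05,0,0,0],[0,0,-0.05,0,0,0],[0,0,-0.05,0,0,0],[0,0,-0.05,0,0,0],[0,0,-0.05,0,0,0]],
  ],
  jaw=1,
)

```text
time: 7.5
tool_pos: [587.3, 176.5, 131.6]
tcp_rot: [-180.0, -0.0, -180.0]
ft_force: [-0.2, 0.2, 0.2]
finger_gap: 86.0
grip_force: 0.0
```

>>> play_rows(
  motion=[
    [[0,0,-1,0,0,0],[0,0,-3,0,0,0],[0,0,-6,0,0,0],[0,0,-9,0,0,0],[0,0,-10,0,0,0]],
  ],
)

```text
time: 8.0
tool_pos: [589.2, 176.9, 236.9]
tcp_rot: [179.9, 0.4, -180.0]
ft_force: [0.8, -0.1, 0.5]
finger_gap: 85.7
grip_force: 0.0
```

>>> play_rows(
  motion=[
    [[1,-4.5,0,0,0,0],[2,-9,0,0,0,0],[3,-13.5,0,0,0,0],[4,-18,0,0,0,0],[5,-22.5,0,0,0,0]],
  ],
)

```text
time: 8.5
tool_pos: [536.6, -50.0, 231.6]
tcp_rot: [-180.0, -0.0, -180.0]
ft_force: [1.2, 0.4, -0.1]
finger_gap: 85.4
grip_force: 0.0
```

>>> play_rows(
  motion=[
    [[2,-4,0,0,0,0],[4,-8.5,0,0,0,0],[6,-13,0,0,0,0],[8,-17.5,0,0,0,0],[10,-22,0,0,0,0]],
  ],
)

```text
time: 9.0
tool_pos: [436.3, -270.0, 231.7]
tcp_rot: [-180.0, 0.0, -180.0]
ft_force: [1.0, 0.5, -0.1]
finger_gap: 85.6
grip_force: 0.0
```

```bash
python3 - <<'E'
from h import *
T=optics.snapshot("top")
st=sensors.sense();print(st["tool_pos"].round(1),st["joint_pos"].round(1))
# stopper of the placed flask: top face at z 182 ; base
print(proj(T,(589.1,178.1,182)))
cv2.imwrite("pics/g3.png",cv2.resize(T["pixels"][160:310,160:310],(600,600),interpolation=cv2.INTER_CUBIC)[:,:,::-1])
E
```

```text
[ 433.  -276.5  231.7] [ -38.1   -6.    98.8   -0.3   87.1 -127.8]
[217.06207982 213.69155005]
```

View pics/g3.png

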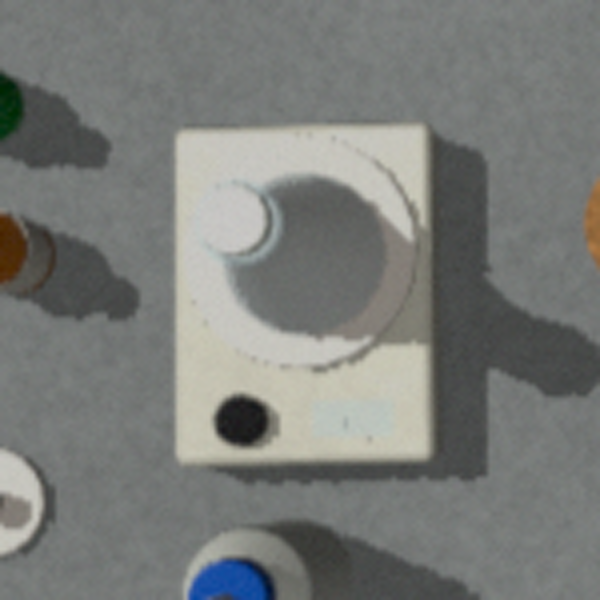

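The crop shows the flask stopper at full (217.9,213.9) and its base at (236.4,223.4), against the plate centre (235.7,222.8). It is centred to about 1 mm and stands upright. The world bias of the top camera is about (-1.5,-1.7) mm. Next I'll refine the x of the large bottle from the side view.

```bash
python3 - <<'E'
from h import *
S=optics.snapshot("side")
im=S["pixels"].astype(int)
for z in (120,112,75,20):
    c=proj(S,(435,-341,z)); v=int(round(c[1])); row=im[v,290:375]
    bg=np.abs(row-np.median(im[430:450,300:420],axis=(0,1))).sum(1)
    print(z,c.round(1),v,[int(x) for x in np.where(bg>60)[0][[0,-1]]+290], np.where(im[v,290:375].sum(1)<110)[0][[0,-1]]+290 if (im[v,290:375].sum(1)<110).any() else None)
cv2.imwrite("pics/g4.png",cv2.resize(S["pixels"][290:420,280:440],(800,650),interpolation=cv2.INTER_CUBIC)[:600,:,::-1])
E
```

```text
120 [332.7 342.7] 343 [290, 374] [321 342]
112 [332.6 346.6] 347 [320, 374] [321 342]
75 [332.1 364.1] 364 [312, 350] [345 349]
20 [331.4 388.6] 389 [342, 348] None
```

View pics/g4.png

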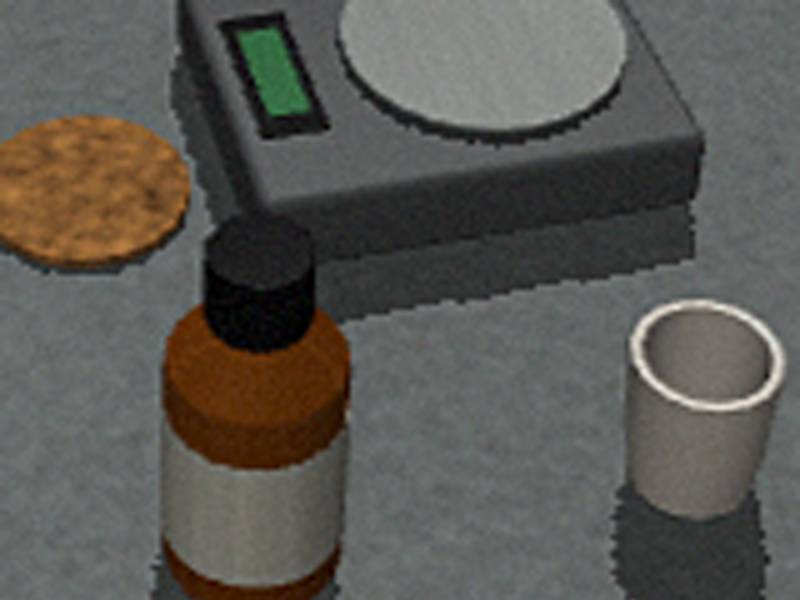

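The crop shows the large bottle's cap-top centre at side (331.6,340.2) and the crucible rim at (421,360.6). Combined estimates are bottle (433,-345) and crucible (583,-353).

>>> play_rows(
  motion=[
    [[0.2,-3,0,0,0,0],[0.4,-6,0,0,0,0],[0.4,-7.6,0,0,0,0],[0.4,-7.6,0,0,0,0],[0.4,-7.6,2,0,0,0]],
  ],
)

```text
time: 9.6
tool_pos: [435.1, -345.1, 214.4]
tcp_rot: [-179.8, 0.2, 180.0]
ft_force: [0.1, 0.5, 0.2]
finger_gap: 85.7
grip_force: 0.0
```

>>> play_rows(
  motion=[
    [[0,0,2,0,0,0],[0,0,4.5,0,0,0],[0,0,7,0,0,0],[0,0,9,0,0,0],[0,0,10,0,0,0]],
  ],
)

```text
time: 10.1
tool_pos: [433.0, -342.1, 109.4]
tcp_rot: [179.8, -0.1, -179.9]
ft_force: [-0.3, 0.2, 0.4]
finger_gap: 85.1
grip_force: 0.0
```

>>> play_rows(
  motion=[
    [[0,0,0.7,0,0,0],[0,0,1.1,0,0,0],[0,0,1.1,0,0,0],[0,0,1.1,0,0,0],[0,0,1.1,0,0,0]],
  ],
)

```text
time: 10.6
tool_pos: [434.0, -345.0, 101.8]
tcp_rot: [-179.9, 0.1, -180.0]
ft_force: [-0.4, 1.0, -0.6]
finger_gap: 85.5
grip_force: 0.0
```

>>> play_rows(
  motion=[
    [[0,0,0,0,0,0],[0,0,0,0,0,0],[0,0,0,0,0,0],[0,0,0,0,0,0],[0,0,0,0,0,0]],
  ],
  jaw=0,
  squeeze=30,
)

```text
time: 11.1
tool_pos: [433.6, -344.6, 101.0]
tcp_rot: [-180.0, 0.0, -180.0]
ft_force: [-0.6, 0.8, 2.3]
finger_gap: 32.9
grip_force: 30.0
```

```bash
python3 - <<'E'
from h import *
S=optics.snapshot("side")
st=sensors.sense();print(st["tool_pos"].round(1),st["tcp_rot"].round(2),st["finger_gap"],st["joint_pos"].round(0))
cv2.imwrite("pics/g5.png",cv2.resize(S["pixels"][270:420,250:400],(600,600),interpolation=cv2.INTER_CUBIC)[:,:,::-1])
E
```

```text
[ 433.6 -344.6  101. ] [-1.7999e+02  1.0000e-02 -1.7999e+02] 32.70598067604276 [ -44.    6.  101.    0.   73. -134.]
```

View pics/g5.png

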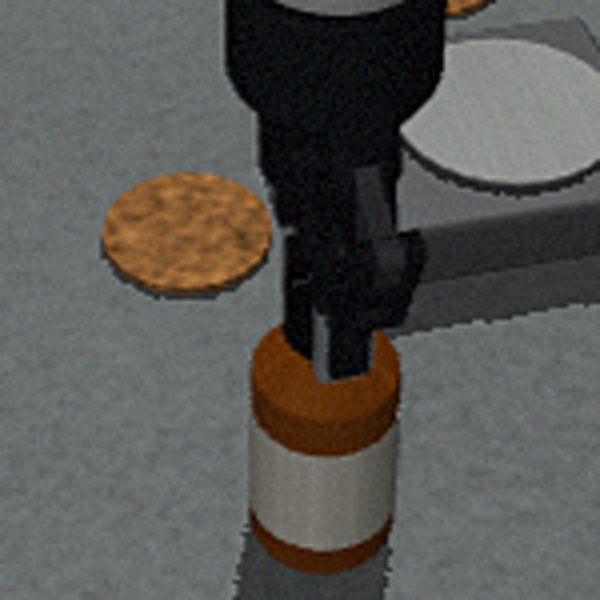

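The bottle is gripped squarely at its cap at crop (345,345), gap 33 mm. Carry it to the mat between.

>>> play_rows(
  motion=[
    [[0,0,-1,0,0,0],[0,0,-3,0,0,0],[0,0,-5,0,0,0],[0,0,-7.5,0,0,0],[0,0,-9,0,0,0]],
  ],
)

```text
time: 11.65
tool_pos: [433.9, -345.0, 193.1]
tcp_rot: [-179.9, 0.1, -180.0]
ft_force: [0.3, 0.3, -3.2]
finger_gap: 33.2
grip_force: 30.5
```

>>> play_rows(
  motion=[
    [[-1.3,2.6,0,0,0,0],[-3.3,6.6,0,0,0,0],[-5.3,10.6,0,0,0,0],[-7.3,14.6,0,0,0,0],[-9.3,18.6,0,0,0,0]],
  ],
)

```text
time: 12.15
tool_pos: [526.8, -156.9, 190.7]
tcp_rot: [180.0, -0.0, 180.0]
ft_force: [-0.0, -0.4, -2.5]
finger_gap: 33.0
grip_force: 30.7
```

>>> play_rows(
  motion=[
    [[-2,4,0,0,0,0],[-4,8.5,0,0,0,0],[-6,12.5,0,0,0,0],[-7.2,15,0,0,0,0],[-7.5,15.9,0,0,0,0]],
  ],
)

```text
time: 12.65
tool_pos: [602.0, 3.6, 190.4]
tcp_rot: [180.0, -0.0, -179.8]
ft_force: [-0.3, -0.7, -3.8]
finger_gap: 32.9
grip_force: 30.8
```

>>> play_rows(
  motion=[
    [[0,0,1,0,0,0],[0,0,3,0,0,0],[0,0,5,0,0,0],[0,0,6.8,0,0,0],[0,0,7.6,0,0,0]],
  ],
)

```text
time: 13.15
tool_pos: [599.1, -1.1, 111.6]
tcp_rot: [-180.0, -0.3, 179.9]
ft_force: [-0.8, 0.2, -3.1]
finger_gap: 32.9
grip_force: 30.7
```

>>> play_rows(
  motion=[
    [[0,0,0.2,0,0,0],[0,0,0.4,0,0,0],[0,0,0.5,0,0,0],[0,0,0.5,0,0,0]],
  ],
)

```text
time: 13.55
tool_pos: [602.0, 0.3, 110.7]
tcp_rot: [-180.0, 0.1, -180.0]
ft_force: [1.2, 0.4, -3.1]
finger_gap: 33.4
grip_force: 30.7
```

>>> play_rows(
  motion=[
    [[0,0,0.15,0,0,0],[0,0,0.28,0,0,0],[0,0,0.35,0,0,0],[0,0,0.35,0,0,0]],
  ],
)

```text
time: 13.95
tool_pos: [601.3, 0.6, 106.1]
tcp_rot: [180.0, -0.0, -180.0]
ft_force: [0.3, -0.7, -1.7]
finger_gap: 33.0
grip_force: 30.7
```

>>> play_rows(
  motion=[
    [[0,0,0.04,0,0,0],[0,0,0.08,0,0,0],[0,0,0.1,0,0,0],[0,0,0.1,0,0,0]],
  ],
)

```text
time: 14.35
tool_pos: [601.9, 0.6, 106.0]
tcp_rot: [180.0, 0.1, -180.0]
ft_force: [-1.8, 0.6, 4.6]
finger_gap: 32.8
grip_force: 31.3
```

>>> play_rows(
  motion=[
    [[0,0,-0.05,0,0,0],[0,0,-0.05,0,0,0],[0,0,-0.05,0,0,0],[0,0,-0.05,0,0,0],[0,0,-0.05,0,0,0]],
  ],
  jaw=1,
)

```text
time: 14.85
tool_pos: [601.4, 0.5, 105.7]
tcp_rot: [-180.0, -0.0, -180.0]
ft_force: [0.1, -0.1, 0.3]
finger_gap: 85.5
grip_force: 0.0
```

>>> play_rows(
  motion=[
    [[0,0,-1,0,0,0],[0,0,-4,0,0,0],[0,0,-8,0,0,0],[0,0,-11.5,0,0,0],[0,0,-13.5,0,0,0]],
  ],
)

```text
time: 15.35
tool_pos: [602.8, 0.4, 245.8]
tcp_rot: [-180.0, 0.3, -180.0]
ft_force: [-0.2, 0.8, 0.3]
finger_gap: 85.2
grip_force: 0.0
```

>>> play_rows(
  motion=[
    [[0,3,0,0,0,0],[0,7,0,0,0,0],[0,11,0,0,0,0],[0,15,0,0,0,0],[0,19,0,0,0,0]],
  ],
)

```text
time: 15.85
tool_pos: [601.3, 192.0, 241.9]
tcp_rot: [180.0, 0.1, 180.0]
ft_force: [0.7, 0.2, 0.3]
finger_gap: 85.3
grip_force: 0.0
```

>>> play_rows(
  motion=[
    [[0.2,4,0,0,0,0],[0.4,8,0,0,0,0],[0.6,12,0,0,0,0],[0.6,14.4,0,0,0,0],[0.6,14.4,0,0,0,0]],
  ],
)

```text
time: 16.35
tool_pos: [594.4, 338.0, 241.3]
tcp_rot: [179.9, 0.0, -179.8]
ft_force: [1.0, 0.2, -0.4]
finger_gap: 86.0
grip_force: 0.0
```

```bash
python3 - <<'E'
from h import *
T=optics.snapshot("top");S=optics.snapshot("side")
print(sensors.sense()["joint_pos"].round(0),delta((595,334.5,231)).round(2))
a=cv2.resize(T["pixels"][160:280,280:400],(400,400),interpolation=cv2.INTER_CUBIC);b=cv2.resize(S["pixels"][110:230,250:370],(400,400),interpolation=cv2.INTER_CUBIC)
c,ax=blob(T,(300,180,350,243),dark) ; print("capL",c,ax,proj(T,(602.7,1.6,135)))
cv2.imwrite("pics/g6.png",np.hstack([a,b])[:,:,::-1])
E
```

```text
[ 25.  20.  70.  -0.  90. -65.] [ 0.02 -0.02  1.01]
capL [324.15104866 207.75520325] (17.377004623413086, 18.889049530029297) [323.62263701 206.27981521]
```

View pics/g6.png

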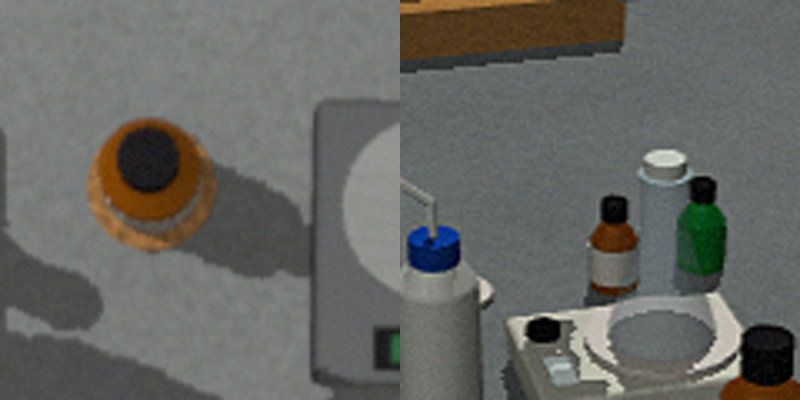

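The large bottle is centred and upright on its mat: cap at (324,208), mat ring even around it. The amber small bottle (side 314,172) stands left of the green one (341,170). Descend on the amber one, body grasp.

>>> play_rows(
  motion=[
    [[0,0,2,0,0,0],[0,0,5,0,0,0],[0,0,8,0,0,0],[0,0,11,0,0,0],[0,0,13,0,0,0]],
  ],
)

```text
time: 16.95
tool_pos: [594.8, 332.1, 108.5]
tcp_rot: [-179.9, -0.1, 179.9]
ft_force: [-0.2, -0.6, -0.6]
finger_gap: 85.4
grip_force: 0.0
```

>>> play_rows(
  motion=[
    [[0,0,1.5,0,0,0],[0,0,4,0,0,0],[0,0,6.5,0,0,0],[0,0,8.5,0,0,0],[0,0,9,0,0,0]],
  ],
)

```text
time: 17.45
tool_pos: [594.2, 332.7, 18.4]
tcp_rot: [-179.9, -0.2, 179.9]
ft_force: [-0.9, 0.3, -0.1]
finger_gap: 85.4
grip_force: 0.0
```

>>> play_rows(
  motion=[
    [[0,0,0.4,0,0,0],[0,0,0.8,0,0,0],[0,0,1.2,0,0,0],[0,0,1.2,0,0,0],[0,0,1.2,0,0,0]],
  ],
)

```text
time: 17.95
tool_pos: [595.7, 334.7, 9.3]
tcp_rot: [180.0, 0.0, -180.0]
ft_force: [1.0, -0.2, 1.0]
finger_gap: 85.3
grip_force: 0.0
```

>>> play_rows(
  motion=[
    [[0,0,0,0,0,0],[0,0,0,0,0,0],[0,0,0,0,0,0],[0,0,0,0,0,0],[0,0,0,0,0,0]],
  ],
  jaw=0,
  squeeze=22,
)

```text
time: 18.45
tool_pos: [595.6, 334.7, 9.1]
tcp_rot: [180.0, 0.0, -180.0]
ft_force: [-0.1, 0.7, 1.3]
finger_gap: 38.8
grip_force: 22.8
```

>>> play_rows(
  motion=[
    [[0,0,-1,0,0,0],[0,0,-4,0,0,0],[0,0,-8,0,0,0],[0,0,-12,0,0,0],[0,0,-16,0,0,0]],
  ],
)

```text
time: 18.95
tool_pos: [595.0, 334.3, 170.8]
tcp_rot: [-180.0, -0.0, -180.0]
ft_force: [0.1, 0.8, -0.2]
finger_gap: 38.6
grip_force: 22.5
```

>>> play_rows(
  motion=[
    [[0,0,-3,0,0,0],[0.4,-1,-5,0,0,0],[1.4,-4,-5.5,0,0,0],[2.8,-8,-5.5,0,0,0],[4.2,-12,-5.5,0,0,0]],
  ],
)

```text
time: 19.45
tool_pos: [552.8, 213.6, 224.7]
tcp_rot: [180.0, 0.1, -179.9]
ft_force: [0.6, -0.6, -0.2]
finger_gap: 38.9
grip_force: 22.5
```

>>> play_rows(
  motion=[
    [[1.4,-4,0,0,0,0],[2.8,-8,0,0,0,0],[4.2,-12,0,0,0,0],[5.6,-16,0,0,0,0],[7,-20,0,0,0,0]],
  ],
)

```text
time: 19.95
tool_pos: [482.5, 13.1, 224.4]
tcp_rot: [-180.0, 0.0, -180.0]
ft_force: [0.9, 0.0, -1.0]
finger_gap: 39.0
grip_force: 22.5
```

>>> play_rows(
  motion=[
    [[1.4,-4,0,0,0,0],[2.8,-8,0,0,0,0],[4.2,-12,0,0,0,0],[5.6,-16,0,0,0,0],[6.3,-18.3,0,0,0,0]],
  ],
)

```text
time: 20.45
tool_pos: [419.1, -171.0, 224.5]
tcp_rot: [-179.9, 0.0, 179.9]
ft_force: [0.8, 1.1, 0.0]
finger_gap: 39.0
grip_force: 22.5
```

>>> play_rows(
  motion=[
    [[0,0,2,0,0,0],[0,0,5.5,0,0,0],[0,0,9,0,0,0],[0,0,12.5,0,0,0],[0,0,15,0,0,0]],
  ],
)

```text
time: 20.95
tool_pos: [419.3, -168.0, 72.0]
tcp_rot: [180.0, -0.1, -180.0]
ft_force: [0.4, -0.1, -0.1]
finger_gap: 38.4
grip_force: 22.5
```

>>> play_rows(
  motion=[
    [[0,0,2,0,0,0],[0,0,3.5,0,0,0],[0,0,4.5,0,0,0],[0,0,5,0,0,0],[0,0,5,0,0,0]],
  ],
)

```text
time: 21.45
tool_pos: [420.3, -168.4, 23.7]
tcp_rot: [180.0, -0.0, -180.0]
ft_force: [0.2, -0.1, -0.6]
finger_gap: 38.4
grip_force: 22.5
```

```bash
python3 - <<'E'
from h import *
print(delta((420.9,-168.4,14.1)).round(2),sensors.sense()["finger_gap"],sensors.sense()["ft_force"])
E
```

```text
[-0.06  0.    0.96] 38.382847809490364 [ 0.19450991 -0.12639815 -0.6462174 ]
```

>>> play_rows(
  motion=[
    [[-0.05,0,0.3,0,0,0],[-0.05,0,0.6,0,0,0],[-0.05,0,0.75,0,0,0],[-0.05,0,0.85,0,0,0],[-0.05,0,0.85,0,0,0]],
  ],
)

```text
time: 21.95
tool_pos: [420.9, -168.5, 15.3]
tcp_rot: [180.0, -0.0, -180.0]
ft_force: [-0.1, 0.6, -1.4]
finger_gap: 38.9
grip_force: 22.5
```

>>> play_rows(
  motion=[
    [[0,0,0.04,0,0,0],[0,0,0.08,0,0,0],[0,0,0.12,0,0,0],[0,0,0.12,0,0,0]],
  ],
)

```text
time: 22.35
tool_pos: [421.0, -168.5, 14.1]
tcp_rot: [-180.0, -0.0, -180.0]
ft_force: [0.9, -0.3, -0.9]
finger_gap: 39.0
grip_force: 22.5
```

>>> play_rows(
  motion=[
    [[0,0,0.04,0,0,0],[0,0,0.07,0,0,0],[0,0,0.07,0,0,0]],
  ],
)

```text
time: 22.65
tool_pos: [421.0, -168.6, 14.0]
tcp_rot: [180.0, -0.0, -180.0]
ft_force: [-4.4, 2.7, 8.0]
finger_gap: 38.9
grip_force: 23.5
```

>>> play_rows(
  motion=[
    [[0,0,-0.05,0,0,0],[0,0,-0.05,0,0,0],[0,0,-0.05,0,0,0],[0,0,-0.05,0,0,0],[0,0,-0.05,0,0,0]],
  ],
  jaw=1,
)

```text
time: 23.15
tool_pos: [420.9, -168.5, 13.8]
tcp_rot: [180.0, -0.0, -180.0]
ft_force: [-0.2, 0.0, -0.0]
finger_gap: 85.0
grip_force: 0.0
```

>>> play_rows(
  motion=[
    [[0,0,-1,0,0,0],[0,0,-4,0,0,0],[0,0,-8,0,0,0],[0,0,-12,0,0,0],[0,0,-14.5,0,0,0]],
  ],
)

```text
time: 23.65
tool_pos: [422.1, -169.1, 163.2]
tcp_rot: [-179.9, 0.2, -180.0]
ft_force: [0.7, 0.2, -0.4]
finger_gap: 85.6
grip_force: 0.0
```

>>> play_rows(
  motion=[
    [[-2.5,-2.9,0,0,0,0],[-5.5,-6.3,0,0,0,0],[-8.5,-9.8,0,0,0,0],[-11.5,-13.2,0,0,0,0],[-14.5,-16.6,0,0,0,0]],
  ],
)

```text
time: 24.15
tool_pos: [567.1, -335.9, 159.6]
tcp_rot: [-180.0, 0.0, -180.0]
ft_force: [0.2, 0.3, 0.2]
finger_gap: 85.4
grip_force: 0.0
```

>>> play_rows(
  motion=[
    [[-1,-1.2,0,0,0,0],[-1.7,-1.9,0,0,0,0],[-1.7,-1.9,0,0,0,0],[-1.7,-1.9,0,0,0,0],[-1.7,-1.9,0,0,0,0]],
  ],
)

```text
time: 24.65
tool_pos: [582.7, -352.9, 159.3]
tcp_rot: [180.0, -0.0, -180.0]
ft_force: [0.7, 0.4, -0.6]
finger_gap: 85.6
grip_force: 0.0
```

```bash
python3 - <<'E'
from h import *
T=optics.snapshot("top");S=optics.snapshot("side")
print(sensors.sense()["joint_pos"].round(0),delta((582.7,-353.4,160)).round(2))
a=cv2.resize(T["pixels"][240:360,350:470],(400,400),interpolation=cv2.INTER_CUBIC);b=cv2.resize(S["pixels"][240:400,300:460],(400,400),interpolation=cv2.INTER_CUBIC)
c,ax=blob(T,(385,275,440,330),dark) ; print("capS",c,ax,proj(T,(422.4,-166.7,81)))
cv2.imwrite("pics/g7.png",np.hstack([a,b])[:,:,::-1])
E
```

```text
[ -36.   22.   76.   -0.   82. -126.] [ 0.01 -0.04 -0.06]
capS [418.66146088 304.61370087] (10.678621292114258, 11.989619255065918) [418.55544488 304.82037275]
```

View pics/g7.png

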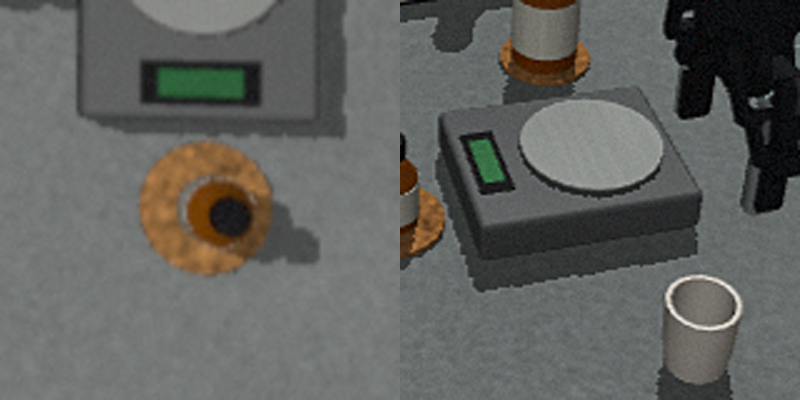

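The small bottle stands centred: cap (418.7,304.6) against predicted (418.6,304.8). Now the crucible at side (421,360).

>>> play_rows(
  motion=[
    [[0,0,2,0,0,0],[0,0,5,0,0,0],[0,0,8,0,0,0],[0,0,10.5,0,0,0],[0,0,12.5,0,0,0]],
  ],
)

```text
time: 25.25
tool_pos: [582.1, -352.6, 32.2]
tcp_rot: [179.9, -0.1, -180.0]
ft_force: [-0.6, 0.7, -0.1]
finger_gap: 85.5
grip_force: 0.0
```

>>> play_rows(
  motion=[
    [[0,0,1,0,0,0],[0,0,1.8,0,0,0],[0,0,2.3,0,0,0],[0,0,2.3,0,0,0],[0,0,2.3,0,0,0]],
  ],
)

```text
time: 25.75
tool_pos: [583.6, -353.9, 12.0]
tcp_rot: [-179.9, 0.1, -180.0]
ft_force: [-0.1, 0.2, 0.1]
finger_gap: 85.3
grip_force: 0.0
```

>>> play_rows(
  motion=[
    [[0,0,0,0,0,0],[0,0,0,0,0,0],[0,0,0,0,0,0],[0,0,0,0,0,0],[0,0,0,0,0,0]],
  ],
  jaw=0,
  squeeze=20,
)

```text
time: 26.25
tool_pos: [583.5, -353.7, 11.7]
tcp_rot: [-180.0, 0.1, -180.0]
ft_force: [-1.4, 1.7, 6.0]
finger_gap: 49.2
grip_force: 20.4
```

```bash
python3 - <<'E'
from h import *
S=optics.snapshot("side")
st=sensors.sense();print(st["tool_pos"].round(1),st["tcp_rot"].round(2),st["finger_gap"])
cv2.imwrite("pics/g8.png",cv2.resize(S["pixels"][270:420,350:500],(600,600),interpolation=cv2.INTER_CUBIC)[:,:,::-1])
E
```

```text
[ 583.5 -353.7   11.7] [-1.7997e+02  5.0000e-02 -1.7999e+02] 49.06913414581317
```

View pics/g8.png

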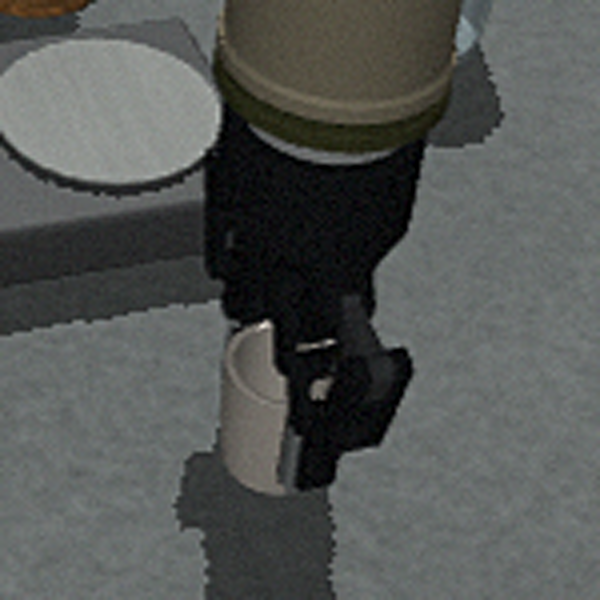

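The crucible is gripped at crop (300,430), gap 49 mm, upright. Carry it to the pan.

>>> play_rows(
  motion=[
    [[0,0,-0.5,0,0,0],[0,0,-2,0,0,0],[0,0,-4.5,0,0,0],[0,0,-7,0,0,0],[0,0,-8,0,0,0]],
  ],
)

```text
time: 26.8
tool_pos: [584.6, -354.7, 95.2]
tcp_rot: [-179.8, 0.2, -180.0]
ft_force: [0.8, -0.5, -0.9]
finger_gap: 49.2
grip_force: 21.0
```

>>> play_rows(
  motion=[
    [[0.1,2,0,0,0,0],[0.2,6,0,0,0,0],[0.3,10,0,0,0,0],[0.4,14,0,0,0,0],[0.5,17,0,0,0,0]],
  ],
)

```text
time: 27.3
tool_pos: [577.5, -181.2, 90.7]
tcp_rot: [180.0, -0.0, -180.0]
ft_force: [-0.1, 0.1, -0.5]
finger_gap: 49.0
grip_force: 21.0
```

>>> play_rows(
  motion=[
    [[0,1.2,0,0,0,0],[0,1.7,0.5,0,0,0],[0,1.7,1.5,0,0,0],[0,1.7,2.4,0,0,0],[0,1.7,3.1,0,0,0]],
  ],
)

```text
time: 27.8
tool_pos: [577.2, -167.5, 58.1]
tcp_rot: [180.0, -0.1, 179.9]
ft_force: [0.2, -0.4, -0.3]
finger_gap: 49.2
grip_force: 21.0
```

>>> play_rows(
  motion=[
    [[0,0,0.1,0,0,0],[0,0,0.2,0,0,0],[0,0,0.3,0,0,0],[0,0,0.3,0,0,0],[0,0,0.3,0,0,0]],
  ],
)

```text
time: 28.3
tool_pos: [578.2, -166.6, 57.3]
tcp_rot: [-180.0, 0.0, -180.0]
ft_force: [-0.1, 0.5, -0.9]
finger_gap: 49.3
grip_force: 21.0
```

```bash
python3 - <<'E'
from h import *
print(delta((578.7,-166.6,53.7)).round(2),sensors.sense()["finger_gap"],sensors.sense()["ft_force"])
E
```

```text
[-0.05  0.    0.36] 49.345257279679856 [-0.10444972  0.48849557 -0.94383756]
```

>>> play_rows(
  motion=[
    [[-0.05,0,0.1,0,0,0],[-0.05,0,0.2,0,0,0],[-0.05,0,0.28,0,0,0],[-0.05,0,0.28,0,0,0]],
  ],
)

```text
time: 28.7
tool_pos: [578.3, -166.4, 53.9]
tcp_rot: [180.0, -0.0, -180.0]
ft_force: [-0.4, -0.6, 0.4]
finger_gap: 49.3
grip_force: 21.0
```

>>> play_rows(
  motion=[
    [[0,0,0.04,0,0,0],[0,0,0.08,0,0,0],[0,0,0.1,0,0,0],[0,0,0.1,0,0,0]],
  ],
)

```text
time: 29.1
tool_pos: [578.8, -166.5, 53.8]
tcp_rot: [-180.0, 0.0, -180.0]
ft_force: [-1.4, 3.1, 4.9]
finger_gap: 49.4
grip_force: 21.1
```

>>> play_rows(
  motion=[
    [[0,0,0.03,0,0,0],[0,0,0.05,0,0,0],[0,0,0.05,0,0,0]],
  ],
)

```text
time: 29.4
tool_pos: [578.9, -166.5, 53.7]
tcp_rot: [-180.0, 0.0, -180.0]
ft_force: [-3.6, 2.6, 7.9]
finger_gap: 49.3
grip_force: 21.1
```

>>> play_rows(
  motion=[
    [[0,0,-0.05,0,0,0],[0,0,-0.05,0,0,0],[0,0,-0.05,0,0,0],[0,0,-0.05,0,0,0],[0,0,-0.05,0,0,0]],
  ],
  jaw=1,
)

```text
time: 29.9
tool_pos: [578.4, -166.5, 52.9]
tcp_rot: [180.0, -0.0, -180.0]
ft_force: [-0.2, 0.4, 0.0]
finger_gap: 85.7
grip_force: 0.0
```

>>> play_rows(
  motion=[
    [[0,0,-1,0,0,0],[0,0,-5,0,0,0],[0,0,-10,0,0,0],[0,0,-14.5,0,0,0],[0,0,-18.5,0,0,0]],
  ],
)

```text
time: 30.4
tool_pos: [578.8, -166.6, 241.9]
tcp_rot: [-179.9, 0.1, -180.0]
ft_force: [1.5, 0.1, 0.6]
finger_gap: 85.5
grip_force: 0.0
```

>>> play_rows(
  motion=[
    [[0.6,3,0,0,0,0],[1.5,7,0,0,0,0],[2.4,11.3,0,0,0,0],[3.3,15.5,0,0,0,0],[4.2,19.7,0,0,0,0]],
  ],
)

```text
time: 30.9
tool_pos: [535.9, 31.9, 239.1]
tcp_rot: [-180.0, 0.1, 180.0]
ft_force: [-0.1, 0.4, 0.8]
finger_gap: 85.4
grip_force: 0.0
```

>>> play_rows(
  motion=[
    [[0.9,4.2,0,0,0,0],[1.8,8.4,0,0,0,0],[2.7,12.6,0,0,0,0],[3.6,16.8,0,0,0,0],[4.5,21,0,0,0,0]],
  ],
)

```text
time: 31.4
tool_pos: [490.8, 242.2, 239.2]
tcp_rot: [180.0, 0.1, -180.0]
ft_force: [0.2, -0.2, -0.2]
finger_gap: 85.4
grip_force: 0.0
```

```bash
python3 - <<'E'
from h import *
T=optics.snapshot("top");S=optics.snapshot("side")
print(sensors.sense()["joint_pos"].round(0),delta((468.5,349,240)).round(2))
c,ax=blob(T,(380,180,442,255),lambda h,s,v:(v>165)); print("rim T",c,ax,ray(T,c,97).round(1))
c,ax=blob(S,(340,240,420,320),lambda h,s,v:(v>165)); print("rim S",c,ax,ray(S,c,97).round(1))
a=cv2.resize(T["pixels"][170:270,360:460],(400,400),interpolation=cv2.INTER_CUBIC);b=cv2.resize(S["pixels"][230:330,330:430],(400,400),interpolation=cv2.INTER_CUBIC)
cv2.imwrite("pics/g9.png",np.hstack([a,b])[:,:,::-1])
E
```

```text
[ 21.  -1.  93.   0.  88. -69.] [ 2.07 10.4  -0.08]
rim T [415.77050781 219.09287262] (26.500839233398438, 26.7205753326416) [ 579.2 -165.5   97. ]
rim S [377.71112061 273.6326828 ] (15.291427612304688, 25.577451705932617) [ 576.5 -167.7   97. ]
```

View pics/g9.png

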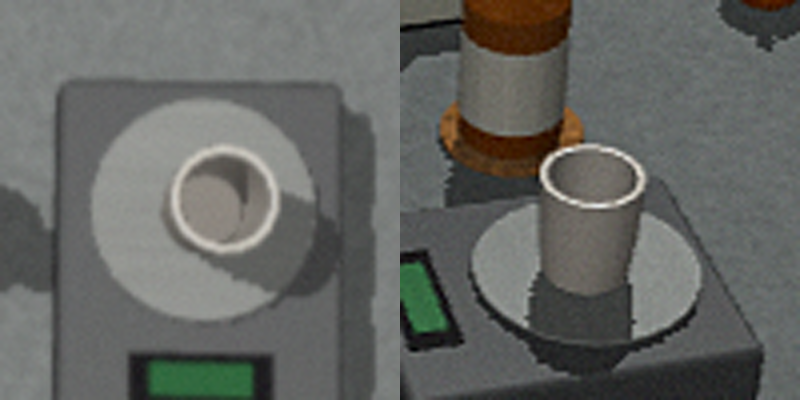

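The crucible stands centred on the pan and upright: rim at top (415.8,219.1), truth about (577.8,-166.5) against the pan at (578.6,-166.6). Now the lid.

>>> play_rows(
  motion=[
    [[0.8,4,0,0,0,0],[1.7,8,0,0,0,0],[2.3,10.8,0,0,0,0],[2.3,10.8,2,0,0,0],[2.3,10.8,6,0,0,0]],
  ],
)

```text
time: 32.0
tool_pos: [470.8, 350.4, 182.3]
tcp_rot: [179.8, 0.4, -179.9]
ft_force: [0.5, 0.7, -0.1]
finger_gap: 85.6
grip_force: 0.0
```

>>> play_rows(
  motion=[
    [[0,0,4,0,0,0],[0,0,8,0,0,0],[0,0,11,0,0,0],[0,0,13.5,0,0,0],[0,0,15,0,0,0]],
  ],
)

```text
time: 32.5
tool_pos: [467.6, 347.1, 26.1]
tcp_rot: [-179.9, -0.1, 180.0]
ft_force: [-0.0, -1.0, -0.2]
finger_gap: 85.5
grip_force: 0.0
```

>>> play_rows(
  motion=[
    [[0,0,0.5,0,0,0],[0,0,0.8,0,0,0],[0,0,0.8,0,0,0],[0,0,0.8,0,0,0],[0,0,0.8,0,0,0]],
  ],
)

```text
time: 33.0
tool_pos: [469.2, 349.0, 21.4]
tcp_rot: [179.9, 0.1, -180.0]
ft_force: [-0.1, -0.0, 0.0]
finger_gap: 85.4
grip_force: 0.0
```

```bash
python3 - <<'E'
from h import *
S=optics.snapshot("side")
print(delta((468.5,349,9.5)).round(2))
cv2.imwrite("pics/g10.png",cv2.resize(S["pixels"][120:240,210:330],(600,600),interpolation=cv2.INTER_CUBIC)[:,:,::-1])
E
```

```text
[0.05 0.01 1.17]
```

View pics/g10.png

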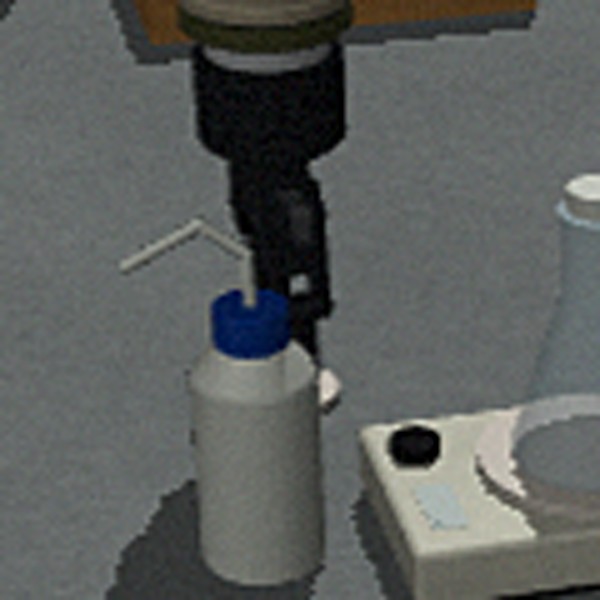

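The crop shows the gripper above the lid, mostly hidden behind the wash bottle, with the lid edge at (330,390). Position agrees with the plan; lower to the knob and close.

>>> play_rows(
  motion=[
    [[0,0,0.4,0,0,0],[0,0,0.8,0,0,0],[0.05,0,1.1,0,0,0],[0.05,0,1.1,0,0,0],[0.05,0,1.1,0,0,0]],
  ],
)

```text
time: 33.55
tool_pos: [467.6, 348.4, 8.8]
tcp_rot: [-180.0, -0.0, -180.0]
ft_force: [-0.0, -0.2, -0.6]
finger_gap: 85.5
grip_force: 0.0
```

>>> play_rows(
  motion=[
    [[0,0,0,0,0,0],[0,0,0,0,0,0],[0,0,0,0,0,0],[0,0,0,0,0,0],[0,0,0,0,0,0]],
  ],
  jaw=0,
  squeeze=20,
)

```text
time: 34.05
tool_pos: [468.0, 348.5, 9.2]
tcp_rot: [180.0, 0.0, -180.0]
ft_force: [0.5, 0.1, 0.2]
finger_gap: 15.1
grip_force: 19.8
```

>>> play_rows(
  motion=[
    [[0,0,0,0,0,0],[0,0,-0.2,0,0,0],[0,0,-1,0,0,0],[0,0,-1.5,0,0,0],[0,0,-1.5,0,0,0]],
  ],
)

```text
time: 34.55
tool_pos: [468.8, 349.1, 25.7]
tcp_rot: [179.9, 0.1, -180.0]
ft_force: [0.3, -0.1, -0.3]
finger_gap: 15.1
grip_force: 19.8
```

>>> play_rows(
  motion=[
    [[0,0,-2,0,0,0],[0,0,-6,0,0,0],[0,0,-10,0,0,0],[0,0,-14,0,0,0],[0,0,-18,0,0,0]],
  ],
)

```text
time: 35.05
tool_pos: [467.6, 348.3, 205.8]
tcp_rot: [180.0, 0.0, -180.0]
ft_force: [0.6, -0.3, 0.3]
finger_gap: 14.9
grip_force: 19.8
```

>>> play_rows(
  motion=[
    [[0,0,-2,0,0,0],[-0.8,-3.7,-2.5,0,0,0],[-1.6,-7.5,-2.5,0,0,0],[-2.5,-11.7,-2.5,0,0,0],[-3.3,-15.5,-2.5,0,0,0]],
  ],
)

```text
time: 35.55
tool_pos: [501.0, 191.9, 229.3]
tcp_rot: [-180.0, 0.0, -180.0]
ft_force: [0.2, -0.1, -0.6]
finger_gap: 15.3
grip_force: 19.9
```

>>> play_rows(
  motion=[
    [[-0.8,-4,0,0,0,0],[-1.7,-8,0,0,0,0],[-2.6,-12,0,0,0,0],[-3.4,-16,0,0,0,0],[-4.2,-20,0,0,0,0]],
  ],
)

```text
time: 36.05
tool_pos: [543.0, -8.2, 229.3]
tcp_rot: [180.0, 0.0, -180.0]
ft_force: [0.9, 0.7, -0.7]
finger_gap: 14.9
grip_force: 19.9
```

>>> play_rows(
  motion=[
    [[-0.8,-4,0,0,0,0],[-1.7,-8,0,0,0,0],[-2.6,-12,0,0,0,0],[-3.2,-15,0,0,0,0],[-3.5,-16,0,0,0,0]],
  ],
)

```text
time: 36.55
tool_pos: [577.9, -169.6, 228.9]
tcp_rot: [-180.0, -0.0, 179.8]
ft_force: [0.1, 0.9, -0.8]
finger_gap: 14.9
grip_force: 19.9
```

>>> play_rows(
  motion=[
    [[0,0,1,0,0,0],[0,0,3.5,0,0,0],[0,0,6.5,0,0,0],[0,0,9,0,0,0],[0,0,10.5,0,0,0]],
  ],
)

```text
time: 37.05
tool_pos: [576.3, -164.2, 120.8]
tcp_rot: [179.9, -0.2, -179.9]
ft_force: [0.2, -0.7, -0.6]
finger_gap: 14.9
grip_force: 19.9
```

>>> play_rows(
  motion=[
    [[0,0,0.2,0,0,0],[0,0,0.4,0,0,0],[0,0,0.6,0,0,0],[0,0,0.6,0,0,0],[0,0,0.6,0,0,0]],
  ],
)

```text
time: 37.55
tool_pos: [578.6, -166.8, 119.2]
tcp_rot: [-180.0, 0.1, -180.0]
ft_force: [0.0, 0.3, -0.4]
finger_gap: 15.1
grip_force: 19.9
```

```bash
python3 - <<'E'
from h import *
print(delta((577.8,-166.5,106.2)).round(2),sensors.sense()["finger_gap"],sensors.sense()["tcp_rot"])
E
```

```text
[0.08 0.03 1.3 ] 15.107932807511594 [-1.79963691e+02  9.33946832e-02 -1.79993016e+02]
```

>>> play_rows(
  motion=[
    [[0.03,0,0.3,0,0,0],[0.03,0,0.6,0,0,0],[0.03,0,0.9,0,0,0],[0.03,0,1.1,0,0,0],[0.03,0,1.1,0,0,0]],
  ],
)

```text
time: 38.05
tool_pos: [577.5, -166.5, 106.7]
tcp_rot: [180.0, -0.0, -180.0]
ft_force: [-0.7, -0.1, -1.1]
finger_gap: 14.7
grip_force: 20.0
```

>>> play_rows(
  motion=[
    [[0,0,0.04,0,0,0],[0,0,0.08,0,0,0],[0,0,0.12,0,0,0],[0,0,0.12,0,0,0]],
  ],
)

```text
time: 38.45
tool_pos: [577.9, -166.6, 106.4]
tcp_rot: [-180.0, 0.0, -180.0]
ft_force: [-1.0, 0.4, 3.4]
finger_gap: 15.1
grip_force: 20.2
```

>>> play_rows(
  motion=[
    [[0,0,0.03,0,0,0],[0,0,0.06,0,0,0],[0,0,0.08,0,0,0],[0,0,0.08,0,0,0]],
  ],
)

```text
time: 38.85
tool_pos: [578.3, -166.7, 106.4]
tcp_rot: [-180.0, 0.1, -180.0]
ft_force: [-1.7, 0.9, 8.9]
finger_gap: 15.0
grip_force: 20.6
```

Contact. Relieve, open and retreat.

>>> play_rows(
  motion=[
    [[0,0,-0.08,0,0,0],[0,0,-0.08,0,0,0]],
  ],
)

```text
time: 39.05
tool_pos: [577.9, -166.6, 106.4]
tcp_rot: [-180.0, 0.0, -180.0]
ft_force: [-1.1, 1.8, 5.3]
finger_gap: 15.0
grip_force: 20.4
```

>>> play_rows(
  motion=[
    [[0,0,0,0,0,0],[0,0,0,0,0,0],[0,0,0,0,0,0],[0,0,0,0,0,0],[0,0,0,0,0,0]],
  ],
  jaw=1,
)

```text
time: 39.55
tool_pos: [577.6, -166.5, 105.7]
tcp_rot: [180.0, -0.0, -180.0]
ft_force: [-0.0, -0.0, -0.3]
finger_gap: 84.6
grip_force: 0.0
```

>>> play_rows(
  motion=[
    [[0,0,-1,0,0,0],[0,0,-4,0,0,0],[0,0,-7,0,0,0],[0,0,-10,0,0,0],[0,0,-13,0,0,0]],
  ],
)

```text
time: 40.05
tool_pos: [577.7, -166.5, 238.1]
tcp_rot: [-180.0, 0.0, -180.0]
ft_force: [-0.6, -0.6, -0.6]
finger_gap: 85.3
grip_force: 0.0
```

>>> play_rows(
  motion=[
    [[1,4,0,0,0,0],[2,8,0,0,0,0],[3,12,0,0,0,0],[5,16,0,0,0,0],[7,20,0,0,0,0]],
  ],
)

```text
time: 40.55
tool_pos: [507.0, 34.9, 236.8]
tcp_rot: [180.0, 0.1, 180.0]
ft_force: [0.8, 0.8, -0.2]
finger_gap: 85.7
grip_force: 0.0
```

>>> play_rows(
  motion=[
    [[1,4,0,0,0,0],[2,8,0,0,0,0],[3,12,0,0,0,0],[4,16,0,0,0,0],[4,19,0,0,0,0]],
  ],
)

```text
time: 41.05
tool_pos: [466.5, 225.8, 237.1]
tcp_rot: [179.9, 0.1, -179.9]
ft_force: [1.5, -0.8, 0.5]
finger_gap: 85.2
grip_force: 0.0
```

```bash
python3 - <<'E'
from h import *
T=optics.snapshot("top");S=optics.snapshot("side")
print(sensors.sense()["tool_pos"].round(0))
c,ax=blob(T,(380,180,442,255),lambda h,s,v:(v>160)); print("lid T",c,ax,ray(T,c,103).round(1))
c2,ax=blob(S,(340,240,420,320),lambda h,s,v:(v>160)); print("lid S",c2,ax,ray(S,c2,103).round(1))
a=cv2.resize(T["pixels"][170:340,180:450],(400,252),interpolation=cv2.INTER_CUBIC);b=cv2.resize(S["pixels"][130:350,230:430],(364,400),interpolation=cv2.INTER_CUBIC)
d=cv2.resize(T["pixels"][185:260,375:450],(400,400),interpolation=cv2.INTER_CUBIC)
o=np.zeros((600,800,3),np.uint8);o[:252,:400]=a;o[:400,400:764]=b;o[252:600,:348]=cv2.resize(d,(348,348))
e=cv2.resize(S["pixels"][240:315,340:420],(213,200),interpolation=cv2.INTER_CUBIC);o[400:600,400:613]=e
cv2.imwrite("pics/g11.png",o[:,:,::-1])
E
```

```text
[467. 227. 237.]
lid T [416.55220413 218.12853241] (30.416885375976562, 30.72153091430664) [ 580.3 -165.9  103. ]
lid S [378.3895607 271.0395813] (17.08326530456543, 29.3455810546875) [ 577.3 -168.   103. ]
```

View pics/g11.png

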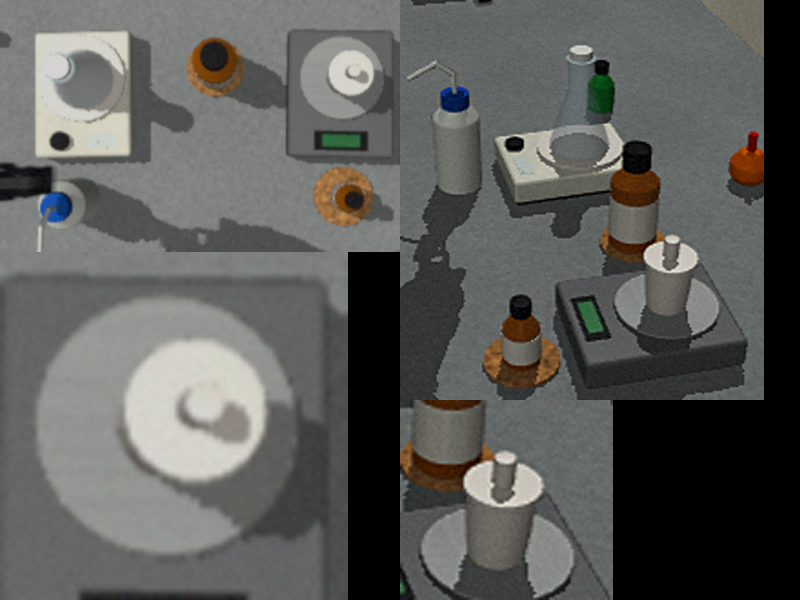

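Everything stands upright: flask on the plate, both bottles centred on their mats, wash bottle in place. The lid is at top (416.6,218.1), about 1 mm from the crucible axis, knob up. Hand in.

```bash
python3 -c "
from bench import job
print(job.hand_in())"
```

```text
the job is handed in; nothing more can be done
None
```

The bench is set out and the job handed in at about 41 s: flask on the stirrer plate, both amber bottles on their mats, and the crucible on the balance pan with its lid on, knob up, all upright and within about 1–2 mm of centre in the camera checks; the wash bottle and the green look-alike were not touched.

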